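Find the steel reference block by the weight of its tin

TASK

The three identical closed tins on the round steel platen hold reference blocks for the hardness tester, and the steel one, which we want now, is in the heaviest tin. Heft the tins to find the heaviest by feel, put the two lighter ones away, standing in the grey tray, and finish while holding the heaviest tin up, upright and still, about 20 cm above the bench, keeping hold of it. Keep the tins upright, set them down without dropping them, and leave everything else on the bench where it is.

Things in the scene. Friction and masses are not known exactly. Their poses are not given: they have to be found in the camera images.
- tin_1: Loose round closed tin, blue with a blue press-on lid (its rim, edged by a steel bead, takes up the top 13 mm), 56 mm diameter (57 at the lid), 55 mm tall, straight-sided. Origin: centre of its underside; z up its axis. Starts upright on the platen. The sealed contents, one solid metal block, cannot be seen and may shift a millimetre or two inside.
- tin_2: A tin that looks exactly like tin_1, origin at the centre of its underside. Which of the three tins is the heaviest changes from start to start. The heaviest weighs at least 0.13 kg more than either of the others; each weighs between 0.18 and 0.55 kg.
- tin_3: A tin that looks exactly like tin_1, origin at the centre of its underside.
- platen: Fixed heavy round steel platen lying flat on the bench, 300 mm diameter, 20 mm thick. Origin: centre of its underside, on the bench; its top is 20 mm higher. Three tins and the pillar start on it in any order, each about 95 mm from its centre and 130 mm from the next. It may be at the robot's left or right.
- tray: Fixed grey rectangular open tray, outside 190 mm (its x) by 300 mm (its y) and 25 mm high; walls 4 mm, floor 4 mm thick. Origin: centre of its underside, on the bench, so its inner floor is 4 mm above the origin. It lies beside the platen, turned up to 0.3 rad either way. Only the thumbscrew is in it, near its +y end; the other three quarters are free.
- pillar: Loose plain steel support pillar standing on the platen among the tins, 30 mm diameter, 70 mm tall. Origin: centre of its underside. It is a bystander: leave it alone.
- thumbscrew: Loose black knurled thumbscrew, head 31 mm diameter and 18 mm high, steel stem 10 mm diameter pointing up to 44 mm, standing head down in the tray about 120 mm from the tray's centre towards its +y end. Origin: centre of the head's underside. It is a bystander: leave it alone.
- caliper: Loose digital caliper lying flat on the bench at the robot's right, 230 mm long, 14 mm high. Origin: middle of the beam, underneath; x along the beam. It is a bystander: leave it alone.
- wrench: Loose steel open-ended wrench lying flat on the bench at the robot's left, towards the side. Origin: its middle, underneath. It is a bystander: leave it alone.
- spacer_ring: Loose brass ring, 70 mm diameter, 18 mm high, flat on the bench at the robot's right, towards the side. Origin: centre of its underside. It is a bystander: leave it alone.
- load_cell: Loose aluminium load cell, a bar 130 x 30 x 40 mm with two windows through it, on the bench behind the platen and tray. Origin: centre of its underside; x along the bar. It is a bystander: leave it alone.
Things that resemble listed ones, but are neither listed nor needed, are in the scene too. Leave any pink, turquoise or yellow look-alike of the tin_1 alone.

How it is judged:
On the way, in this order (a step that is already met when the one before it is completed fails the run):
1. one of the two lighter tins stands released in the tray (((z of tin_1 in the frame of tray between 0.002 and 0.01 m and angle between tin_1's own z axis and vertical below 0.1 rad and contact force between tin_1 and the fingers below 0.1 N and contact force between tin_1 and tray between 0.5 and 3.8 N and linear speed of tin_1 below 0.03 m/s) or (z of tin_2 in the frame of tray between 0.002 and 0.01 m and angle between tin_2's own z axis and vertical below 0.1 rad and contact force between tin_2 and the fingers below 0.1 N and contact force between tin_2 and tray between 0.5 and 3.8 N and linear speed of tin_2 below 0.03 m/s) or (z of tin_3 in the frame of tray between 0.002 and 0.01 m and angle between tin_3's own z axis and vertical below 0.1 rad and contact force between tin_3 and the fingers below 0.1 N and contact force between tin_3 and tray between 0.5 and 3.8 N and linear speed of tin_3 below 0.03 m/s))), for 0.2 s.
2. both lighter tins stand released in the tray ((((z of tin_1 in the frame of tray between 0.002 and 0.01 m and angle between tin_1's own z axis and vertical below 0.1 rad and contact force between tin_1 and the fingers below 0.1 N and contact force between tin_1 and tray between 0.5 and 3.8 N and linear speed of tin_1 below 0.03 m/s) and (z of tin_2 in the frame of tray between 0.002 and 0.01 m and angle between tin_2's own z axis and vertical below 0.1 rad and contact force between tin_2 and the fingers below 0.1 N and contact force between tin_2 and tray between 0.5 and 3.8 N and linear speed of tin_2 below 0.03 m/s)) or ((z of tin_1 in the frame of tray between 0.002 and 0.01 m and angle between tin_1's own z axis and vertical below 0.1 rad and contact force between tin_1 and the fingers below 0.1 N and contact force between tin_1 and tray between 0.5 and 3.8 N and linear speed of tin_1 below 0.03 m/s) and (z of tin_3 in the frame of tray between 0.002 and 0.01 m and angle between tin_3's own z axis and vertical below 0.1 rad and contact force between tin_3 and the fingers below 0.1 N and contact force between tin_3 and tray between 0.5 and 3.8 N and linear speed of tin_3 below 0.03 m/s)) or ((z of tin_2 in the frame of tray between 0.002 and 0.01 m and angle between tin_2's own z axis and vertical below 0.1 rad and contact force between tin_2 and the fingers below 0.1 N and contact force between tin_2 and tray between 0.5 and 3.8 N and linear speed of tin_2 below 0.03 m/s) and (z of tin_3 in the frame of tray between 0.002 and 0.01 m and angle between tin_3's own z axis and vertical below 0.1 rad and contact force between tin_3 and the fingers below 0.1 N and contact force between tin_3 and tray between 0.5 and 3.8 N and linear speed of tin_3 below 0.03 m/s)))), for 0.2 s.
At the end, for the whole second after the job is handed in: The heaviest tin is held by the fingers alone, underside over 150 mm above the bench, within 0.3 rad of upright, still (under 0.05 m/s), clear of the other tins; both lighter tins (each pressing under 3.8 N) stand upright, at rest and released on the tray's floor ((((z of tin_1 in the frame of tray between 0.002 and 0.01 m and angle between tin_1's own z axis and vertical below 0.1 rad and contact force between tin_1 and the fingers below 0.1 N and contact force between tin_1 and tray between 0.5 and 3.8 N and linear speed of tin_1 below 0.03 m/s) and (z of tin_2 in the frame of tray between 0.002 and 0.01 m and angle between tin_2's own z axis and vertical below 0.1 rad and contact force between tin_2 and the fingers below 0.1 N and contact force between tin_2 and tray between 0.5 and 3.8 N and linear speed of tin_2 below 0.03 m/s) and (height (world z) of tin_3 above 0.15 m and angle between tin_3's own z axis and vertical below 0.3 rad and linear speed of tin_3 below 0.05 m/s and contact force between tin_3 and the fingers above 2 N and contact force between tin_3 and tin_1 below 0.1 N and contact force between tin_3 and tin_2 below 0.1 N)) or ((z of tin_1 in the frame of tray between 0.002 and 0.01 m and angle between tin_1's own z axis and vertical below 0.1 rad and contact force between tin_1 and the fingers below 0.1 N and contact force between tin_1 and tray between 0.5 and 3.8 N and linear speed of tin_1 below 0.03 m/s) and (z of tin_3 in the frame of tray between 0.002 and 0.01 m and angle between tin_3's own z axis and vertical below 0.1 rad and contact force between tin_3 and the fingers below 0.1 N and contact force between tin_3 and tray between 0.5 and 3.8 N and linear speed of tin_3 below 0.03 m/s) and (height (world z) of tin_2 above 0.15 m and angle between tin_2's own z axis and vertical below 0.3 rad and linear speed of tin_2 below 0.05 m/s and contact force between tin_2 and the fingers above 2 N and contact force between tin_2 and tin_1 below 0.1 N and contact force between tin_2 and tin_3 below 0.1 N)) or ((z of tin_2 in the frame of tray between 0.002 and 0.01 m and angle between tin_2's own z axis and vertical below 0.1 rad and contact force between tin_2 and the fingers below 0.1 N and contact force between tin_2 and tray between 0.5 and 3.8 N and linear speed of tin_2 below 0.03 m/s) and (z of tin_3 in the frame of tray between 0.002 and 0.01 m and angle between tin_3's own z axis and vertical below 0.1 rad and contact force between tin_3 and the fingers below 0.1 N and contact force between tin_3 and tray between 0.5 and 3.8 N and linear speed of tin_3 below 0.03 m/s) and (height (world z) of tin_1 above 0.15 m and angle between tin_1's own z axis and vertical below 0.3 rad and linear speed of tin_1 below 0.05 m/s and contact force between tin_1 and the fingers above 2 N and contact force between tin_1 and tin_2 below 0.1 N and contact force between tin_1 and tin_3 below 0.1 N)))); the arm keeps its last pose, push and grip.
It fails at once if a tin is tipped by more than 0.6 rad (angle between any of tin_1, tin_2, tin_3's own z axis and vertical above 0.6 rad).
It fails at once if a tin is dropped: it falls free of the fingers faster than 0.7 m/s (a fall of about 25 mm) ((contact force between tin_1 and the fingers below 0.05 N and linear speed of tin_1 above 0.7 m/s) or (contact force between tin_2 and the fingers below 0.05 N and linear speed of tin_2 above 0.7 m/s) or (contact force between tin_3 and the fingers below 0.05 N and linear speed of tin_3 above 0.7 m/s)).
It fails at once if a bystander (pillar, thumbscrew, caliper, wrench, ring or load cell) is moved by more than 30 mm (distance of any of pillar, thumbscrew, caliper, load_cell, wrench, spacer_ring from where it was at the start of the episode above 0.03 m).
It also fails if it takes over 72 s, if anything falls off the work surface, if the arm or the gripper's body presses on something with over 40 N, if the wrist force passes 120 N, or if a joint passes its speed limit or range.

ROBOT

A 7-joint arm with a two-finger parallel gripper is mounted at the origin on the work surface. World frame = base frame: x ahead of the robot, y to its left, z up, the work surface at z = 0. Lengths are in m, angles in rad, forces in N, time in s.
With the tool pointing down it reaches from about 0.4 to 0.85 m from the base axis. Payload 10.4 kg.
Tool frame: the origin (TCP) lies between the finger pads; the fingertips stand 22 mm ahead of it and the grasp point (between the pads) lies 3 mm ahead of it; z points along the fingers, y is the line along which they close (so a half turn about z gives the same grasp; the last joint's range is limited). The gripper opens to 85 mm and grips with 20 to 120 N. Pads are 22 mm wide; open, the fingers measure 114 mm over their backs; the gripper's body (76 mm by 85 mm) begins 54 mm behind the grasp point. The pads swing forward as they close: fully open they stand 13 mm farther back than shut.
Start: joints at [-1.369, 0.332, -0.065, 1.46, 0.022, 1.35, -0.088], TCP at [0.139, 0.609, 0.253] pointing down, gripper open.
Joint ranges: [-2.6, 2.6], [-0.5, 2.12], [-1.47, 1.34], [0.16, 2.42], [-1.27, 4.41], [0.06, 2.06], [-2.6, 2.6]. Speed limits (rad/s): [2.22, 2.22, 2.79, 2.79, 3.14, 3.14, 3.14].

INTERFACE

Orientations are given as a unit quaternion [x, y, z, w].
In Python, from workcell import manip, camera, ticket, boxes_of, outline_of gives the robot as it stands.
- The arm moves only by the tool carry_out, never from a script. Its argument "deltas" is a list of rows, each a list of 5 numbers: the shift along the tool's x, y, z as a fraction of full scale, then the turn about the tool's z as a fraction of full scale, then the opening, from -1 (shut) to 1 (fully open), so that 0 is half open. In form: [[tx, ty, tz, spin, gripper], ...]. A call has 1 to 20 rows; each row is the pose to reach, as a shift and turn from the pose commanded when the call began, along the tool's axes at that moment; what a row does not reach only later rows make up. Full scale, the value 1, is 150 mm for a shift and 30 degrees for a turn. A row lasts 1/8 s, in which the tool goes at most 62.5 mm and 10.7 degrees, less where a joint would pass 70% of its speed; a pose out of reach is approached as far as the arm can. A call with a number of a shift or a turn outside -1 to 1 is refused whole. A call with a gripper value outside its range is refused whole. The fingers move at their own pace and stop on an object; "force" is the grip in N (left out, the last holds). Time passes only in rows, so rows that repeat a pose let the fingers close. It gives the time, the measured TCP pose, the force, the opening and the grip force at its end, in the units of the state.
- manip.get_obs(): the state, without advancing time (a new reading comes with each control period).
- camera(name): name is "scene" or "top" or "wrist"; returns a dict with "img" (384x512x3 uint8, red, green, blue), "depth" (384x512 float32, m along the optical axis (not along the pixel's ray), 0 where there is no reading), "vertical_fov" (degrees; the focal length in pixels is half the picture's height over the tangent of half this angle, whatever the lens; pixels are square), "cx", "cy" (the principal point, pixels), "R" (3x3) and "t" (3): a world point X has camera coordinates R X + t. Camera axes: x right, y down, z forward; pixel columns grow to the right and rows downward; lengths in m; the calibration is good to about 2 mm. The wrist camera is an equidistant fisheye: a pixel r from the principal point sees the ray r / f radians off the axis. A picture is of the moment at which its call begins.
- ticket.hand_in(): hands the job in; it is judged then, once.
Trained networks look in a picture, given as the dict that the camera call returned (one of the last four; its "shot" number tells which), for a name from the list of things; names that differ only in an ending like _2 or _b are one class to them, and where a whole thing is asked for, a point or a joint stands for the part that bears it (a point fixed in the world has none). Each returns a list of dicts, best first, with "conf" (0 to 1); they miss things now and then, are a little off and sometimes report something else, mostly with a low value. They report only what shows in the picture. A call takes as long as a camera call. They do not tell look-alikes from the thing itself.
- boxes_of(query, picture): "position" ([x, y, z] in m, in world coordinates, good to about 4 mm: the middle of the surface that is visible of it).
- outline_of(query, picture): "region" (384x512 bool, what is visible of it).
The state is a dict: "clock": time; "joint_pos": joint angles; "joint_velocities": joint speeds; "tau": joint torques, N m; "position": TCP position; "ee_rot": TCP orientation; "ft_force": force on the tool from outside, world axes, zero at the start; "torque": the same for the moment, N m; "grip_width": opening from 0.0 (shut) to 1.0 (fully open); "grasp_force": force on a finger pad.
Only numpy, scipy, OpenCV 4.12 (cv2) and the standard library are available. Lean on these libraries where they do the work, as an engineer would, in place of code of your own. Each camera call takes 0.05 s, during which the arm holds its last target. There are 200 camera calls.

## Working session

There is one attempt and no reset: what is moved stays moved. The work goes in short steps, Python scripts to look and compute and a tool call to move; the robot and the scene stay as the last step left them, time stands still between calls to the robot, and variables do not carry over. Pictures are saved under pics/ and viewed, at most 10 in all, crops included, and the job is handed in when it is done.

Besides the shell and the picture viewer there is one more tool, called by a JSON object that holds its "method" and its "body", one argument or row to a line. carry_out: Moves the arm, as the interface text tells. Its arguments: {"type":"object","properties":{"deltas":{"type":"array","items":{"type":"array","items":{"type":"number"}}},"force":{"type":"number"}},"required":["deltas"]}

```bash
mkdir -p pics; cat > h.py <<'E'
import numpy as np, cv2
from workcell import manip, camera, ticket, boxes_of, outline_of
def pts(p):
    h,w=p["depth"].shape; f=h/2/np.tan(np.radians(p["vertical_fov"]/2))
    u,v=np.meshgrid(np.arange(w),np.arange(h)); z=p["depth"]
    c=np.stack([(u-p["cx"])/f*z,(v-p["cy"])/f*z,z],-1)
    return (c-np.array(p["t"]))@np.array(p["R"])
def save(p,n): cv2.imwrite(f"pics/{n}.png",p["img"][...,::-1])
E
python3 - <<'E'
from h import *
o=manip.get_obs(); print({k:np.round(v,3).tolist() for k,v in o.items()})
p=camera("top"); s=camera("scene")
cv2.imwrite("pics/a.png",np.hstack([p["img"]])[...,::-1]); save(s,"b")
for q in ["tin_1","platen","tray","pillar","thumbscrew","load_cell","caliper","wrench","spacer_ring"]:
    for pic in (p,s) if q in("tin_1","pillar") else (p,):
        print(q,[(np.round(b["position"],3).tolist(),round(b["conf"],2)) for b in boxes_of(q,pic)])
E
```

```text
{'clock': 0.0, 'joint_pos': [-1.369, 0.333, -0.065, 1.461, 0.022, 1.35, -0.088], 'joint_velocities': [-0.0, -0.001, -0.001, 0.0, -0.0, -0.001, -0.0], 'tau': [0.0, -62.545, 0.049, -39.159, 0.016, 0.01, -0.0], 'position': [0.139, 0.609, 0.253], 'ee_rot': [0.112, 0.994, -0.001, -0.0], 'ft_force': [-0.152, -0.091, 0.497], 'torque': [0.011, -0.024, -0.025], 'grasp_force': 0.0, 'grip_width': 1.003}
tin_1 [([0.597, 0.136, 0.078], 0.91), ([0.564, 0.436, 0.056], 0.82), ([0.711, 0.447, 0.057], 0.79), ([0.553, 0.266, 0.077], 0.77), ([0.253, 0.278, 0.055], 0.77), ([0.479, 0.094, 0.08], 0.71), ([0.288, -0.406, 0.011], 0.52)]
tin_1 [([0.272, 0.282, 0.043], 0.94), ([0.728, 0.454, 0.054], 0.76), ([0.588, 0.442, 0.042], 0.75), ([0.5, 0.102, 0.059], 0.63), ([0.621, 0.149, 0.063], 0.61), ([0.569, 0.274, 0.066], 0.58), ([0.554, 0.194, 0.02], 0.35)]
platen [([0.508, 0.183, 0.023], 0.62)]
tray [([0.529, -0.209, 0.005], 0.67)]
pillar [([0.598, 0.136, 0.078], 0.44)]
pillar [([0.443, 0.224, 0.066], 0.5)]
thumbscrew []
load_cell [([0.78, 0.024, 0.039], 0.84), ([0.509, 0.182, 0.023], 0.49)]
caliper [([0.288, -0.406, 0.009], 0.58)]
wrench [([0.375, 0.444, 0.01], 0.77)]
spacer_ring [([0.531, -0.512, 0.016], 0.65), ([0.784, 0.022, 0.039], 0.31)]
```

View pics/a.png

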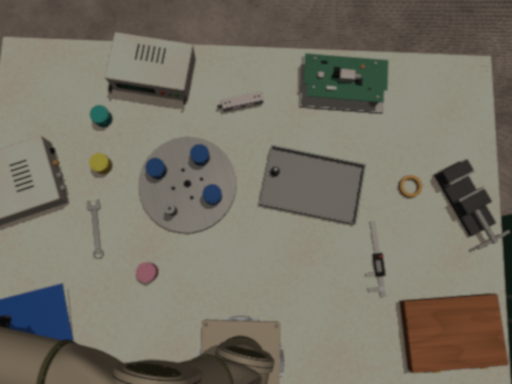

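```bash
python3 - <<'E'
from h import *
p=camera("top"); P=pts(p); Z=P[...,2]; ok=p["depth"]>0
hsv=cv2.cvtColor(p["img"],cv2.COLOR_RGB2HSV)
def comps(m,lab):
    n,l,st,c=cv2.connectedComponentsWithStats(m.astype(np.uint8),connectivity=4)
    for i in range(1,n):
        if st[i,4]>25:
            q=P[l==i]; print(lab,np.round(np.median(q,0),3),"mid",np.round((q.min(0)+q.max(0))/2,3),st[i,4],np.round(c[i]),hsv[l==i].mean(0).round())
comps(ok&(Z>.068)&(Z<.084),"pl-top"); comps(ok&(Z>.084)&(Z<.1),"pillar")
comps(ok&(Z>.048)&(Z<.06),"bench tins")
# tray rim
m=ok&(Z>.019)&(Z<.031)&(P[...,1]<.03)&(P[...,0]>.35)&(P[...,0]<.75)&(P[...,1]>-.42)
q=P[m][:,:2].astype(np.float32); print(cv2.minAreaRect(q))
m=ok&(Z>.03)&(Z<.06)&(abs(P[...,1]+.2)<.22)&(abs(P[...,0]-.53)<.2); comps(m,"screw")
m=ok&(abs(Z-.02)<.004)&(np.hypot(P[...,0]-.52,P[...,1]-.18)<.2); q=P[m][:,:2].astype(np.float32);print(cv2.minEnclosingCircle(q))
E
```

```text
pl-top [ 0.862 -0.223  0.075] mid [ 0.864 -0.223  0.074] 34 [321.  74.] [ 24.  32. 111.]
pl-top [ 0.847 -0.295  0.077] mid [ 0.847 -0.292  0.076] 47 [344.  80.] [43. 52. 44.]
pl-top [0.802 0.337 0.076] mid [0.801 0.335 0.076] 130 [137.  86.] [26. 62. 37.]
pl-top [ 0.822 -0.254  0.073] mid [ 0.82  -0.257  0.073] 42 [331.  88.] [ 42.  34. 112.]
pl-top [0.601 0.139 0.075] mid [0.602 0.14  0.076] 283 [199. 153.] [108. 143.  89.]
pl-top [0.531 0.562 0.077] mid [0.532 0.562 0.076] 85 [ 53. 171.] [17. 46. 76.]
pl-top [0.555 0.267 0.076] mid [0.555 0.267 0.076] 289 [155. 167.] [108. 146.  86.]
pl-top [ 0.571 -0.64   0.071] mid [ 0.571 -0.641  0.074] 323 [459. 171.] [17. 28. 59.]
pl-top [0.482 0.096 0.075] mid [0.483 0.096 0.076] 289 [212. 193.] [108. 143.  91.]
pl-top [ 0.485 -0.685  0.071] mid [ 0.487 -0.685  0.073] 316 [475. 200.] [17. 28. 57.]
pl-top [0.446 0.548 0.076] mid [0.451 0.558 0.076] 40 [ 54. 200.] [17. 46. 68.]
pl-top [0.407 0.649 0.079] mid [0.407 0.647 0.076] 32 [ 18. 213.] [17. 44. 73.]
pl-top [0.074 0.001 0.08 ] mid [0.072 0.001 0.078] 47 [240. 339.] [23. 83. 50.]
pillar [ 
[... 753 characters left out ...]
ns [0.569 0.439 0.055] mid [0.569 0.439 0.054] 268 [ 99. 162.] [ 26. 154. 136.]
bench tins [0.523 0.552 0.053] mid [0.511 0.554 0.054] 120 [ 59. 178.] [17. 61. 81.]
bench tins [ 0.55  -0.603  0.053] mid [ 0.552 -0.603  0.054] 26 [444. 179.] [24. 33. 20.]
bench tins [0.252 0.278 0.055] mid [0.251 0.279 0.054] 296 [146. 271.] [165.  88. 135.]
bench tins [ 0.101 -0.613  0.051] mid [ 0.101 -0.619  0.054] 4373 [454. 333.] [ 11. 158. 107.]
bench tins [ 0.085 -0.748  0.051] mid [ 0.082 -0.747  0.053] 137 [500. 340.] [ 12. 145. 104.]
((0.5361290574073792, -0.1681254357099533), (0.38001126050949097, 0.19105778634548187), 79.792236328125)
((0.5187497138977051, 0.1768498569726944), 0.14975392818450928)
```

The three blue tins are at pixels (199,153), (155,167) and (212,193) on the platen. The pillar is at (170,208), the tray around (313,185), and the screw at (275,172). The look-alikes are turquoise (100,116), yellow (100,163) and pink (147,272), all off the platen. The blue ones fit the description; I'll confirm that in a crop.

```bash
cat >> h.py <<'E'
def to(target,yaw=None,obs=None):
    """deltas in full-scale units to world TCP target and closing-axis heading (deg)"""
    from scipy.spatial.transform import Rotation as Ro
    o=obs or manip.get_obs(); R=Ro.from_quat(o["ee_rot"]).as_matrix()
    d=R.T@(np.array(target)-o["position"])/.15
    h=np.degrees(np.arctan2(R[1,1],R[0,1])); s=0
    if yaw is not None: s=-((yaw-h+90)%180-90)/30
    return np.round(d,3).tolist(),round(s,3),"heading",round(h,1)
E
python3 - <<'E'
from h import *
p=camera("top"); P=pts(p); Z=P[...,2]
cv2.imwrite("pics/c.png",cv2.resize(p["img"][125:245,130:380],None,fx=3,fy=3,interpolation=cv2.INTER_CUBIC)[...,::-1])
g=p["depth"]>0
m=g&(Z>.014)&(Z<.034)&(P[...,1]<-.0)&(P[...,0]>.38)&(P[...,0]<.7)&(P[...,1]>-.42)
n,l,st,c=cv2.connectedComponentsWithStats(m.astype(np.uint8)); 
for i in range(1,n):
    if st[i,4]>60: print(st[i],cv2.minAreaRect(P[l==i][:,:2].astype(np.float32)))
r=outline_of("tray",p)[0]; q=P[r["region"]&g]; print(cv2.minAreaRect(q[:,:2].astype(np.float32)))
print(np.round(P[172,275],3), to([.28,.50,.25],48))
E
```

```text
[259 145 107  79 561] ((0.5295265316963196, -0.20757444202899933), (0.30087485909461975, 0.1922534853219986), 79.94413757324219)
((0.5324346423149109, -0.20957228541374207), (0.3113671839237213, 0.20366421341896057), 80.10511779785156)
[ 0.562 -0.09   0.023] ([-1.077, -0.501, 0.022], np.float64(0.971), 'heading', np.float64(77.1))
```

View pics/c.png

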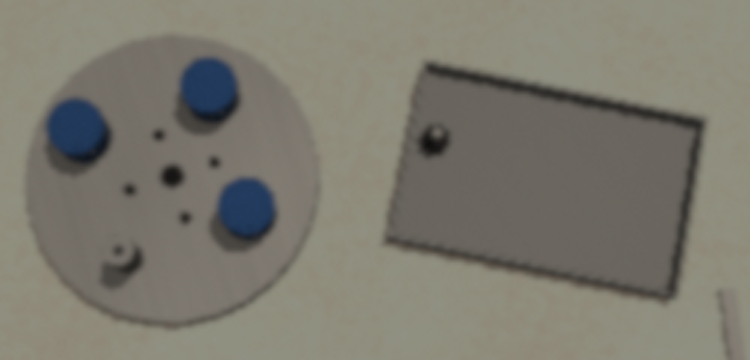

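The crop shows all three platen tins plain blue, with the pillar (crop 122,255) at the fourth place. The tray is empty except for the screw (crop 434,138). Setting out for the tin at (0.555, 0.267).

{"method": "carry_out", "body": {
  "deltas": [
    [-0.4,-0.19,0,0.35,1],
    [-0.8,-0.37,0,0.7,1],
    [-1,-0.465,0,0.97,1],
    [-1,-0.465,0,0.97,1]
  ],
  "force": 45
}}

```text
clock: 1.3
position: [0.2736, 0.5056, 0.2538]
ee_rot: [0.362, 0.932, 0.0, 0.001]
ft_force: [-1.1, 0.1, 0.1]
grip_width: 0.999
grasp_force: 0.0
```

```bash
python3 - <<'E'
from h import *
print(manip.get_obs()["position"],to([.41,.38,.23],20),to([.555,.267,.2],-10))
E
```

```text
[0.27356878 0.50556224 0.25376541] ([-1.236, -0.005, 0.16], np.float64(0.919), 'heading', np.float64(47.6)) ([-2.458, 0.091, 0.361], np.float64(1.919), 'heading', np.float64(47.6))
```

{"method": "carry_out", "body": {
  "deltas": [
    [-0.4,0,0.05,0.35,1],
    [-0.8,0,0.1,0.7,1],
    [-1,0,0.15,0.95,1],
    [-1,0,0.15,0.95,1]
  ]
}}

```text
clock: 1.8
position: [0.3827, 0.4061, 0.2304]
ee_rot: [0.578, 0.816, -0.0, 0.0]
ft_force: [-0.6, 0.3, 0.1]
grip_width: 1.004
grasp_force: 0.0
```

```bash
python3 - <<'E'
from h import *
print(to([.555,.267,.2],-10))
E
```

```text
([-1.255, 0.777, 0.204], np.float64(0.978), 'heading', np.float64(19.3))
```

{"method": "carry_out", "body": {
  "deltas": [
    [-0.4,0.25,0.05,0.35,1],
    [-0.8,0.5,0.1,0.7,1],
    [-1,0.7,0.15,0.97,1],
    [-1,0.777,0.2,0.98,1],
    [-1,0.777,0.2,0.98,1]
  ]
}}

```text
clock: 2.42
position: [0.5405, 0.3071, 0.1998]
ee_rot: [0.764, 0.645, -0.001, -0.0]
ft_force: [-0.2, 0.3, 0.3]
grip_width: 1.0
grasp_force: 0.0
```

```bash
python3 - <<'E'
from h import *
p=camera("wrist"); save(p,"d")
for b in boxes_of("tin_1",p): print(np.round(b["position"],3),round(b["conf"],2))
print(to([.555,.267,.15],-10)); o=manip.get_obs(); print(o["ft_force"],o["position"])
E
```

```text
[0.267 0.285 0.049] 0.97
[0.568 0.44  0.056] 0.93
[0.486 0.128 0.045] 0.88
[0.552 0.277 0.076] 0.79
[0.597 0.162 0.079] 0.78
[0.393 0.45  0.006] 0.7
[0.706 0.446 0.054] 0.69
[0.772 0.084 0.022] 0.57
([-0.249, 0.145, 0.339], np.float64(0.013), 'heading', np.float64(-9.6))
[-0.32409624  1.31408316 -0.83668397] [0.5399011  0.30740967 0.20083804]
```

View pics/d.png

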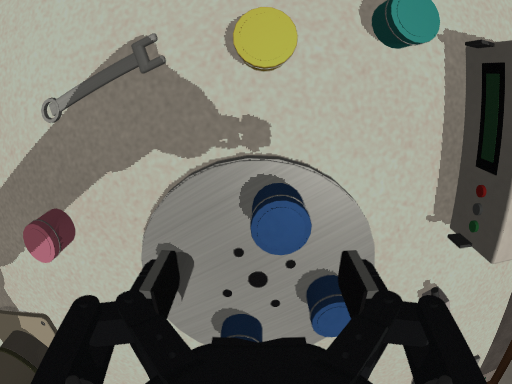

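The wrist view shows the target tin at (281,222), with the other two at (328,305) and (242,328). I'll get the lid centre from wrist depth.

```bash
cat >> h.py <<'E'
def lids(zl=(.069,.085)):
    p=camera("wrist"); h,w=p["depth"].shape; f=h/2/np.tan(np.radians(p["vertical_fov"]/2))
    u,v=np.meshgrid(np.arange(w)-p["cx"],np.arange(h)-p["cy"]); r=np.hypot(u,v)+1e-9; th=r/f; k=np.tan(th)/r; z=p["depth"]
    X=(np.stack([u*k*z,v*k*z,z],-1)-np.array(p["t"]))@np.array(p["R"])
    hsv=cv2.cvtColor(p["img"],cv2.COLOR_RGB2HSV)
    m=(z>0)&(th<1.4)&(X[...,2]>zl[0])&(X[...,2]<zl[1])&(abs(hsv[...,0].astype(int)-108)<12)&(hsv[...,1]>90)
    n,l,st,c=cv2.connectedComponentsWithStats(m.astype(np.uint8),connectivity=4)
    for i in range(1,n):
        if st[i,4]>100:
            q=X[l==i]; (ctr,rad)=cv2.minEnclosingCircle(q[:,:2].astype(np.float32))
            print("lid",np.round(ctr,4),round(rad,4),np.round(np.median(q,0),4),np.round(c[i]),st[i,4])
E
python3 - <<'E'
from h import *
lids()
E
```

```text
lid [0.5554 0.2693] 0.0286 [0.5552 0.2718 0.075 ] [281. 226.] 2667
lid [0.5996 0.1419] 0.0293 [0.596 0.146 0.075] [331. 318.] 1083
```

{"method": "carry_out", "body": {
  "deltas": [
    [-0.245,0.145,0.1,0.01,1],
    [-0.245,0.145,0.2,0.01,1],
    [-0.245,0.145,0.45,0.01,1],
    [-0.245,0.145,0.7,0.01,1],
    [-0.245,0.145,0.9,0.01,1],
    [-0.245,0.145,1,0.01,1],
    [-0.245,0.145,1,0.01,1],
    [-0.245,0.145,1,0.01,-1],
    [-0.245,0.145,1,0.01,-1],
    [-0.245,0.145,1,0.01,-1],
    [-0.245,0.145,1,0.01,-1],
    [-0.245,0.145,1,0.01,-1],
    [-0.245,0.145,1,0.01,-1]
  ]
}}

```text
clock: 4.2
position: [0.5569, 0.2659, 0.0525]
ee_rot: [0.767, 0.642, 0.001, -0.0]
ft_force: [-4.8, -0.8, 7.9]
grip_width: 0.652
grasp_force: 46.8
```

```bash
python3 - <<'E'
from h import *
o=manip.get_obs();print(o["grasp_force"],o["grip_width"],o["position"],o["ft_force"])
E
```

```text
46.84050288051367 0.6521562732314331 [0.55688913 0.26589954 0.05251544] [-4.83041593 -0.83275617  7.85868959]
```

{"method": "carry_out", "body": {
  "deltas": [
    [0,0,-0.1,0,-1],
    [0,0,-0.3,0,-1],
    [0,0,-0.55,0,-1],
    [0,0,-0.75,0,-1],
    [0,0,-0.8,0,-1],
    [0,0,-0.8,0,-1],
    [0,0,-0.8,0,-1],
    [0,0,-0.8,0,-1],
    [0,0,-0.8,0,-1]
  ]
}}

```text
clock: 5.32
position: [0.5564, 0.265, 0.1702]
ee_rot: [0.767, 0.642, -0.0, -0.0]
ft_force: [0.1, -0.3, -3.2]
grip_width: 0.655
grasp_force: 48.7
```

```bash
cat >> h.py <<'E'
def weigh(n=5):
    W=[]
    for _ in range(n): camera("wrist"); W.append(manip.get_obs()["ft_force"])
    o=manip.get_obs(); print("ft",np.mean(W,0).round(2),np.std(W,0).round(2),o["grip_width"],o["grasp_force"],o["clock"])
E
python3 - <<'E'
from h import *
weigh()
print(to([.543,.06,.2],-10),to([.5155,-.286,.2],-10))
E
```

```text
ft [-0.12  0.06 -3.42] [0.29 0.78 0.2 ] 0.6487165043146714 48.68597963824868 5.575
([-1.362, 0.153, -0.195], np.float64(-0.006), 'heading', np.float64(-10.2)) ([-3.665, 0.38, -0.195], np.float64(-0.006), 'heading', np.float64(-10.2))
```

{"method": "carry_out", "body": {
  "deltas": [
    [-0.2,0.02,-0.03,0,-1],
    [-0.5,0.05,-0.05,0,-1],
    [-0.8,0.08,-0.05,0,-1],
    [-1,0.1,-0.05,0,-1]
  ]
}}

```text
clock: 6.08
position: [0.5446, 0.1112, 0.1787]
ee_rot: [0.768, 0.64, 0.0, 0.0]
ft_force: [-0.1, 0.6, -2.9]
grip_width: 0.648
grasp_force: 48.7
```

{"method": "carry_out", "body": {
  "deltas": [
    [-0.35,0.035,0,0,-1],
    [-0.7,0.07,0,0,-1],
    [-1,0.1,0,0,-1]
  ]
}}

```text
clock: 6.45
position: [0.5323, -0.0386, 0.1787]
ee_rot: [0.768, 0.641, 0.0, 0.0]
ft_force: [0.8, -0.3, -3.5]
grip_width: 0.651
grasp_force: 48.7
```

{"method": "carry_out", "body": {
  "deltas": [
    [-0.35,0.035,0,0,-1],
    [-0.7,0.07,0,0,-1],
    [-1,0.1,0,0,-1]
  ]
}}

```text
clock: 6.82
position: [0.5202, -0.1888, 0.1788]
ee_rot: [0.768, 0.641, 0.0, 0.0]
ft_force: [0.4, 1.3, -3.0]
grip_width: 0.654
grasp_force: 48.7
```

{"method": "carry_out", "body": {
  "deltas": [
    [-0.3,0.03,0,0,-1],
    [-0.55,0.06,0,0,-1],
    [-0.66,0.08,0,0,-1],
    [-0.66,0.08,0,0,-1],
    [-0.66,0.08,0,0,-1],
    [-0.66,0.08,0,0,-1]
  ]
}}

```text
clock: 7.58
position: [0.5161, -0.2837, 0.1782]
ee_rot: [0.766, 0.642, 0.0, -0.0]
ft_force: [0.5, 0.1, -2.7]
grip_width: 0.652
grasp_force: 48.7
```

```bash
python3 - <<'E'
from h import *
weigh(10)
print(manip.get_obs()["position"],to([.5155,-.286,.0375],-10))
E
```

```text
ft [ 0.15 -0.16 -2.99] [0.49 0.45 0.45] 0.6529484416401553 48.69698043912649 8.075
[ 0.51564577 -0.2852555   0.17825824] ([-0.005, -0.0, 0.938], np.float64(-0.006), 'heading', np.float64(-10.2))
```

{"method": "carry_out", "body": {
  "deltas": [
    [0,0,0.2,0,-1],
    [0,0,0.5,0,-1],
    [0,0,0.75,0,-1],
    [0,0,0.87,0,-1],
    [0,0,0.92,0,-1],
    [0,0,0.935,0,-1],
    [0,0,0.945,0,-1],
    [0,0,0.945,0,-1],
    [0,0,0.945,0,-1]
  ]
}}

```text
clock: 9.2
position: [0.5159, -0.2854, 0.037]
ee_rot: [0.767, 0.642, 0.0, 0.0]
ft_force: [0.4, 0.0, -3.6]
grip_width: 0.661
grasp_force: 49.0
```

```bash
python3 - <<'E'
from h import *
weigh(4); print(manip.get_obs()["position"])
E
```

```text
ft [-0.   -0.12 -3.43] [0.61 0.58 0.75] 0.6550131740911617 48.97307809442282 9.4
[ 0.51569393 -0.28524417  0.0366314 ]
```

{"method": "carry_out", "body": {
  "deltas": [
    [0,0,0.008,0,-1],
    [0,0,0.008,0,-1],
    [0,0,0.008,0,-1]
  ]
}}

```text
clock: 9.78
position: [0.5157, -0.2853, 0.0365]
ee_rot: [0.767, 0.642, 0.0, -0.0]
ft_force: [-6.1, 3.6, 11.6]
grip_width: 0.653
grasp_force: 50.3
```

```bash
python3 - <<'E'
from h import *
weigh(4); print(manip.get_obs()["position"])
E
```

```text
ft [-5.85  3.43 12.12] [0.4  0.43 0.16] 0.6515161938960273 50.26969090104103 9.975
[ 0.51574114 -0.28531507  0.03650998]
```

Contact made; release and lift.

{"method": "carry_out", "body": {
  "deltas": [
    [0,0,0,0,1],
    [0,0,0,0,1],
    [0,0,0,0,1],
    [0,0,0,0,1],
    [0,0,-0.2,0,1],
    [0,0,-0.5,0,1],
    [0,0,-0.9,0,1],
    [0,0,-1,0,1],
    [0,0,-1,0,1]
  ]
}}

```text
clock: 11.1
position: [0.5161, -0.2853, 0.1858]
ee_rot: [0.767, 0.642, 0.001, 0.001]
ft_force: [-0.3, 0.4, -0.4]
grip_width: 1.004
grasp_force: 0.0
```

```bash
python3 - <<'E'
from h import *
weigh(10); lids((.053,.066)); print(to([.483,.096,.187],-10))
E
```

```text
ft [-0.04  0.15 -0.41] [0.46 0.37 0.28] 1.0025643688661348 0.0 11.6
lid [ 0.5168 -0.2822] 0.0285 [ 0.517  -0.2808  0.059 ] [259. 187.] 3111
([2.463, -0.663, -0.013], np.float64(-0.006), 'heading', np.float64(-10.2))
```

{"method": "carry_out", "body": {
  "deltas": [
    [0.35,-0.09,0,0,1],
    [0.7,-0.19,0,0,1],
    [1,-0.27,0,0,1]
  ]
}}

```text
clock: 12.02
position: [0.502, -0.1285, 0.1853]
ee_rot: [0.767, 0.642, 0.0, -0.0]
ft_force: [1.1, 0.2, -0.3]
grip_width: 1.0
grasp_force: 0.0
```

{"method": "carry_out", "body": {
  "deltas": [
    [0.35,-0.09,0,0,1],
    [0.7,-0.19,0,0,1],
    [0.9,-0.25,0,0,1],
    [1,-0.27,0,0,1]
  ]
}}

```text
clock: 12.52
position: [0.4888, 0.026, 0.1854]
ee_rot: [0.766, 0.642, 0.0, -0.0]
ft_force: [-0.4, 0.2, -0.6]
grip_width: 0.999
grasp_force: 0.0
```

{"method": "carry_out", "body": {
  "deltas": [
    [0.25,-0.07,0,0,1],
    [0.3,-0.09,0,0,1],
    [0.3,-0.09,0,0,1],
    [0.3,-0.09,0,0,1]
  ]
}}

```text
clock: 13.02
position: [0.4839, 0.0694, 0.1854]
ee_rot: [0.768, 0.641, -0.0, 0.0]
ft_force: [0.7, 0.3, -0.1]
grip_width: 0.997
grasp_force: 0.0
```

```bash
python3 - <<'E'
from h import *
lids(); print(manip.get_obs()["position"],to([.483,.097,.0505],-10))
E
```

```text
lid [0.6013 0.1401] 0.0287 [0.5993 0.1408 0.0751] [383.  92.] 3343
lid [0.4816 0.0978] 0.0285 [0.482 0.099 0.075] [249. 165.] 3698
[0.48386507 0.06954868 0.18533636] ([0.179, -0.038, 0.899], np.float64(-0.01), 'heading', np.float64(-10.3))
```

{"method": "carry_out", "body": {
  "deltas": [
    [0.185,-0.045,0.05,0,1],
    [0.185,-0.045,0.25,0,1],
    [0.185,-0.045,0.5,0,1],
    [0.185,-0.045,0.75,0,1],
    [0.185,-0.045,0.89,0,1],
    [0.185,-0.045,0.89,0,1],
    [0.185,-0.045,0.89,0,-1],
    [0.185,-0.045,0.89,0,-1],
    [0.185,-0.045,0.89,0,-1],
    [0.185,-0.045,0.89,0,-1],
    [0.185,-0.045,0.89,0,-1],
    [0.185,-0.045,0.89,0,-1]
  ]
}}

```text
clock: 14.58
position: [0.4824, 0.0996, 0.0532]
ee_rot: [0.767, 0.642, 0.001, -0.0]
ft_force: [-3.3, -0.7, 7.3]
grip_width: 0.653
grasp_force: 47.1
```

{"method": "carry_out", "body": {
  "deltas": [
    [0,0,-0.1,0,-1],
    [0,0,-0.3,0,-1],
    [0,0,-0.55,0,-1],
    [0,0,-0.8,0,-1],
    [0,0,-0.85,0,-1],
    [0,0,-0.85,0,-1],
    [0,0,-0.85,0,-1],
    [0,0,-0.85,0,-1]
  ]
}}

```text
clock: 15.58
position: [0.4813, 0.0993, 0.1782]
ee_rot: [0.767, 0.642, -0.001, -0.0]
ft_force: [1.1, -0.1, -4.5]
grip_width: 0.651
grasp_force: 50.5
```

```bash
python3 - <<'E'
from h import *
weigh(10)
print(to([.531,-.196,.19],-10))
E
```

```text
ft [-0.03 -0.01 -4.85] [0.5  0.65 0.63] 0.6519972868405247 50.46753320842981 16.075
([-1.881, 0.67, -0.071], np.float64(-0.006), 'heading', np.float64(-10.2))
```

C weighs about 1.6 N more than B. At that weight no tin within the limits could be 0.13 kg heavier still, so C is the heaviest. I'll set it back in its place.

{"method": "carry_out", "body": {
  "deltas": [
    [0,0,0.2,0,-1],
    [0,0,0.5,0,-1],
    [0,0,0.7,0,-1],
    [0,0,0.79,0,-1],
    [0,0,0.82,0,-1],
    [0,0,0.832,0,-1],
    [0,0,0.84,0,-1],
    [0,0,0.84,0,-1],
    [0,0,0.84,0,-1]
  ]
}}

```text
clock: 17.2
position: [0.4821, 0.0996, 0.0537]
ee_rot: [0.767, 0.642, 0.0, 0.0]
ft_force: [0.2, -1.0, -4.9]
grip_width: 0.648
grasp_force: 50.5
```

```bash
python3 - <<'E'
from h import *
weigh(3); print(manip.get_obs()["position"])
E
```

```text
ft [-0.21  0.37 -5.12] [0.53 0.23 0.43] 0.6486660260573074 50.49902629572898 17.35
[0.48192842 0.09958537 0.05346195]
```

{"method": "carry_out", "body": {
  "deltas": [
    [0,0,0.01,0,-1],
    [0,0,0.01,0,-1],
    [0,0,0.01,0,-1]
  ]
}}

```text
clock: 17.73
position: [0.482, 0.0995, 0.0532]
ee_rot: [0.767, 0.641, 0.0, -0.0]
ft_force: [-9.8, -2.5, 17.5]
grip_width: 0.65
grasp_force: 52.7
```

{"method": "carry_out", "body": {
  "deltas": [
    [0,0,0,0,1],
    [0,0,0,0,1],
    [0,0,0,0,1],
    [0,0,0,0,1],
    [0,0,-0.2,0,1],
    [0,0,-0.5,0,1],
    [0,0,-0.8,0,1],
    [0,0,-0.85,0,1],
    [0,0,-0.85,0,1]
  ]
}}

```text
clock: 18.85
position: [0.4819, 0.0996, 0.1793]
ee_rot: [0.767, 0.642, 0.0, -0.0]
ft_force: [0.1, 0.1, 0.1]
grip_width: 1.0
grasp_force: 0.0
```

```bash
python3 - <<'E'
from h import *
weigh(8); lids(); print(manip.get_obs()["position"],to([.6005,.1405,.1775],-10))
E
```

```text
ft [-0.09 -0.26 -0.16] [0.38 0.3  0.44] 1.0028135632213777 0.0 19.25
lid [0.6014 0.1406] 0.0286 [0.599  0.1415 0.075 ] [392. 128.] 3311
lid [0.482  0.0977] 0.0285 [0.4825 0.0998 0.075 ] [259. 201.] 3554
[0.48173381 0.09943525 0.17894529] ([0.409, 0.731, 0.009], np.float64(-0.006), 'heading', np.float64(-10.2))
```

{"method": "carry_out", "body": {
  "deltas": [
    [0.15,0.3,0,0,1],
    [0.35,0.6,0,0,1],
    [0.41,0.735,0,0,1],
    [0.41,0.735,0.05,0,1],
    [0.41,0.735,0.25,0,1],
    [0.41,0.735,0.5,0,1],
    [0.41,0.735,0.75,0,1],
    [0.41,0.735,0.85,0,1],
    [0.41,0.735,0.85,0,1],
    [0.41,0.735,0.85,0,-1],
    [0.41,0.735,0.85,0,-1],
    [0.41,0.735,0.85,0,-1],
    [0.41,0.735,0.85,0,-1],
    [0.41,0.735,0.85,0,-1],
    [0.41,0.735,0.85,0,-1]
  ]
}}

```text
clock: 21.18
position: [0.6021, 0.1408, 0.0537]
ee_rot: [0.767, 0.642, 0.001, 0.0]
ft_force: [-3.0, -0.8, 7.8]
grip_width: 0.653
grasp_force: 47.0
```

{"method": "carry_out", "body": {
  "deltas": [
    [0,0,-0.1,0,-1],
    [0,0,-0.3,0,-1],
    [0,0,-0.55,0,-1],
    [0,0,-0.8,0,-1],
    [0,0,-0.85,0,-1],
    [0,0,-0.85,0,-1],
    [0,0,-0.85,0,-1],
    [0,0,-0.85,0,-1]
  ]
}}

```text
clock: 22.18
position: [0.6007, 0.1404, 0.1781]
ee_rot: [0.767, 0.642, -0.001, -0.0]
ft_force: [0.3, 0.5, -1.7]
grip_width: 0.656
grasp_force: 48.3
```

```bash
python3 - <<'E'
from h import *
weigh(10)
print(to([.531,-.196,.18],-10))
E
```

```text
ft [-0.07  0.18 -2.12] [0.32 0.46 0.6 ] 0.654908967411327 48.33954216912389 22.675
([-2.291, -0.065, -0.005], np.float64(-0.006), 'heading', np.float64(-10.2))
```

{"method": "carry_out", "body": {
  "deltas": [
    [-0.2,0,0,0,-1],
    [-0.5,-0.01,0,0,-1],
    [-0.8,-0.02,0,0,-1],
    [-1,-0.03,0,0,-1]
  ]
}}

```text
clock: 23.18
position: [0.5698, -0.0088, 0.1796]
ee_rot: [0.768, 0.641, 0.0, 0.0]
ft_force: [1.4, 0.5, -1.6]
grip_width: 0.655
grasp_force: 48.3
```

{"method": "carry_out", "body": {
  "deltas": [
    [-0.35,-0.01,0,0,-1],
    [-0.7,-0.02,0,0,-1],
    [-1,-0.03,0,0,-1]
  ]
}}

```text
clock: 23.55
position: [0.5388, -0.1552, 0.1797]
ee_rot: [0.767, 0.641, 0.0, 0.0]
ft_force: [0.9, 0.7, -1.8]
grip_width: 0.653
grasp_force: 48.3
```

{"method": "carry_out", "body": {
  "deltas": [
    [-0.2,0,0,0,-1],
    [-0.29,0,0,0,-1],
    [-0.29,0,0,0,-1],
    [-0.29,0,0.2,0,-1],
    [-0.29,0,0.5,0,-1],
    [-0.29,0,0.75,0,-1],
    [-0.29,0,0.87,0,-1],
    [-0.29,0,0.92,0,-1],
    [-0.29,0,0.932,0,-1],
    [-0.29,0,0.932,0,-1],
    [-0.29,0,0.932,0,-1]
  ]
}}

```text
clock: 24.92
position: [0.5323, -0.196, 0.0404]
ee_rot: [0.767, 0.642, 0.001, 0.0]
ft_force: [0.2, 0.2, -2.6]
grip_width: 0.654
grasp_force: 48.5
```

```bash
python3 - <<'E'
from h import *
weigh(3); print(manip.get_obs()["position"])
E
```

```text
ft [-0.2 -0.  -2.2] [0.57 0.49 0.43] 0.6520855714429071 48.517137821763754 25.075
[ 0.53194118 -0.19596398  0.03992934]
```

{"method": "carry_out", "body": {
  "deltas": [
    [0,0,0.01,0,-1],
    [0,0,0.015,0,-1],
    [0,0,0.015,0,-1],
    [0,0,0.015,0,-1]
  ]
}}

```text
clock: 25.58
position: [0.5317, -0.196, 0.0377]
ee_rot: [0.767, 0.642, 0.0, -0.0]
ft_force: [-3.3, 0.8, 5.3]
grip_width: 0.657
grasp_force: 49.2
```

Contact; release, lift, and check.

{"method": "carry_out", "body": {
  "deltas": [
    [0,0,0,0,1],
    [0,0,0,0,1],
    [0,0,0,0,1],
    [0,0,0,0,1],
    [0,0,-0.2,0,1],
    [0,0,-0.5,0,1],
    [0,0,-0.9,0,1],
    [0,0,-1,0,1],
    [0,0,-1,0,1]
  ]
}}

```text
clock: 26.7
position: [0.5321, -0.1959, 0.1878]
ee_rot: [0.767, 0.642, 0.001, 0.0]
ft_force: [-0.3, 0.3, -1.0]
grip_width: 1.004
grasp_force: 0.0
```

```bash
python3 - <<'E'
from h import *
lids((.053,.066)); print(manip.get_obs()["position"],to([.482,.099,.187],-10))
E
```

```text
lid [ 0.5322 -0.1958] 0.0285 [ 0.5323 -0.1943  0.059 ] [257. 190.] 3005
lid [ 0.516  -0.2818] 0.0291 [ 0.5172 -0.2788  0.059 ] [258. 271.] 2105
[ 0.53145331 -0.1956135   0.18642622] ([1.875, -0.671, -0.003], np.float64(-0.005), 'heading', np.float64(-10.2))
```

{"method": "carry_out", "body": {
  "deltas": [
    [0.35,-0.12,0,0,1],
    [0.7,-0.24,0,0,1],
    [1,-0.35,0,0,1]
  ]
}}

```text
clock: 27.12
position: [0.505, -0.0368, 0.1852]
ee_rot: [0.767, 0.642, -0.001, -0.001]
ft_force: [0.6, 0.3, 0.6]
grip_width: 0.998
grasp_force: 0.0
```

{"method": "carry_out", "body": {
  "deltas": [
    [0.35,-0.12,0,0,1],
    [0.7,-0.24,0,0,1],
    [0.875,-0.32,0,0,1],
    [0.875,-0.32,0,0,1],
    [0.875,-0.32,0,0,1]
  ]
}}

```text
clock: 27.75
position: [0.4821, 0.0976, 0.1861]
ee_rot: [0.767, 0.641, -0.001, -0.0]
ft_force: [-0.3, 0.6, 0.3]
grip_width: 0.995
grasp_force: 0.0
```

```bash
python3 - <<'E'
from h import *
lids(); print(manip.get_obs()["position"],to([.482,.0985,.052],-10))
E
```

```text
lid [0.4823 0.0976] 0.0286 [0.4825 0.0997 0.075 ] [258. 196.] 3411
[0.48231929 0.09728891 0.18638861] ([0.009, -0.003, 0.896], np.float64(-0.009), 'heading', np.float64(-10.3))
```

{"method": "carry_out", "body": {
  "deltas": [
    [0.01,0,0.2,0,1],
    [0.01,0,0.5,0,1],
    [0.01,0,0.75,0,1],
    [0.01,0,0.89,0,1],
    [0.01,0,0.89,0,1],
    [0.01,0,0.89,0,-1],
    [0.01,0,0.89,0,-1],
    [0.01,0,0.89,0,-1],
    [0.01,0,0.89,0,-1],
    [0.01,0,0.89,0,-1],
    [0.01,0,0.89,0,-1]
  ]
}}

```text
clock: 29.18
position: [0.4832, 0.1001, 0.0551]
ee_rot: [0.767, 0.642, 0.001, -0.0]
ft_force: [-3.8, -0.9, 6.8]
grip_width: 0.652
grasp_force: 47.1
```

{"method": "carry_out", "body": {
  "deltas": [
    [0,0,-0.1,0,-1],
    [0,0,-0.3,0,-1],
    [0,0,-0.6,0,-1],
    [0,0,-0.9,0,-1],
    [0,0,-1,0,-1],
    [0,0,-1,0,-1]
  ]
}}

```text
clock: 29.92
position: [0.4828, 0.1002, 0.2041]
ee_rot: [0.767, 0.642, 0.001, -0.0]
ft_force: [0.6, 0.2, -5.4]
grip_width: 0.655
grasp_force: 50.7
```

{"method": "carry_out", "body": {
  "deltas": [
    [0,0,-0.15,0,-1],
    [0,0,-0.23,0,-1],
    [0,0,-0.23,0,-1],
    [0,0,-0.23,0,-1],
    [0,0,-0.23,0,-1],
    [0,0,-0.23,0,-1],
    [0,0,-0.23,0,-1],
    [0,0,-0.23,0,-1]
  ]
}}

```text
clock: 30.92
position: [0.4827, 0.1001, 0.2383]
ee_rot: [0.767, 0.642, 0.0, -0.0]
ft_force: [-0.4, 1.2, -5.3]
grip_width: 0.649
grasp_force: 50.8
```

```bash
python3 - <<'E'
from h import *
weigh(8); print(manip.get_obs()["position"]); save(camera("scene"),"e")
E
```

```text
ft [-0.13 -0.01 -5.25] [0.6  0.64 0.46] 0.6493419362948256 50.76870620716363 31.325
[0.48274823 0.10013165 0.23830959]
```

View pics/e.png

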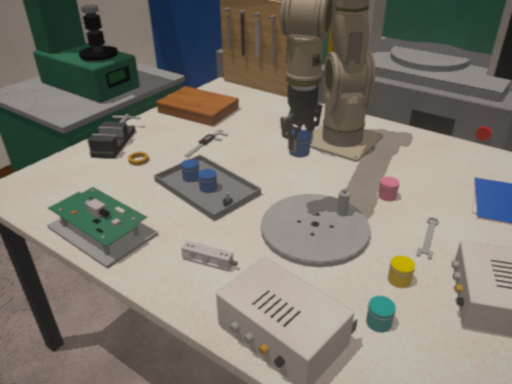

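The scene shows both lighter tins standing in the tray at (190,171) and (207,181). The heaviest is held up at (300,145), and the bystanders are untouched.

```bash
python3 -c "
from workcell import ticket
print(ticket.hand_in())"
```

```text
the job is handed in; nothing more can be done
None
```

The job is handed in: the heaviest tin (about 5 N, against about 3 N and 2 N for the other two) is held upright and still about 20 cm above the bench, and the two lighter tins stand released in the grey tray. The hand-in returned no verdict.

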